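Draw out the telescoping scrub brush and take it up

TASK

Get the telescoping scrub brush ready for the high tiles: press in the release button on the side of its handle, pull the handle out past the first stop to the second stop, and let the button spring back out so that it locks there. Then take hold of the locked handle clear of the button, lift the whole brush up clear of its rest, and finish still holding it there, level, bristles down and fully extended; do not put it back or let go. Leave the cup, the jar and the soap dish where they stand.

Things in the scene. Friction and masses are not known exactly. Their poses are not given: they have to be found in the camera images.
- brush: Telescoping scrub brush lying level, bristles down, in a steel rest; 0.27 kg in all. This entry: blue head and square aluminium tube, 14 x 14 mm. Origin: on the tube's axis in the rest's front notch, 90 mm above the ledge. y runs along the tube to the head, z up, x to the button's side. The tube reaches back 200 mm, 3 lock notches in its -x side. Fully out it balances at y about -125 mm.
- head (a point): Centre of the brush's head, on the axis, 86 mm in front of the brush's origin, axes as the brush's. Head 56 mm wide (x), 112 mm long (y), top 15 mm above the axis, bristle ends 33 mm below. Behind it a neck 36 mm wide, 18 mm high, whose end, 4 mm in front of the origin, bears on the rest's front upright and holds the head back while the handle is pulled; ease it forward off the upright to lift.
- grip (a point): Point on the axis of the handle, 40 mm behind the button (brush y = -80 mm when home), moving with the handle; axes as the brush's. The handle is a flat-sided sleeve on the tube, 26 mm wide (x), 24 mm high, 235 mm long, from brush y = -20 to -255 mm when home; the rear 115 mm are rubber. It is pulled out along -y. Here it can be held clear of the button.
- button_cap (a point): Outer face of the release button, on the handle's +x side, 18 mm from the axis, level with it, 20 mm from the handle's front end (brush y = -40 mm when home); moves with the handle, axes as the brush's. Grey cap 16 mm long (y), 14 mm high, 5 mm proud. Pinching the handle level across here (31 mm, 26.5 mm with the button in) presses it.
- handle (a joint): How far the handle is drawn out along the brush's -y: 0 m home (locked, as it starts), 0.055 first stop, 0.110 second stop, 0.111 hard end. Locked it has up to 2 mm of play. Unlocked it slides with about 2 N of friction and stays where it is left.
- button (a joint): How far the button is pressed in, towards the brush's -x: 0 m out, 0.0045 fully in; spring, 3 N to 6 N. More than 3.5 mm in frees the handle, which then runs past the stops while the button is kept in. Let go within 2 mm of a stop it springs out to 0 and locks; between stops it stays about 3 mm in until a stop is reached.
- rest: Steel brush rest screwed to the ledge: base 80 x 250 x 3 mm, two uprights 3 mm thick, 60 mm wide (x). Origin on the ledge under the brush's axis; y along the brush to its head, z up. Front upright at y = +120 mm, 100 mm high, notch 24 mm wide for the tube; rear at y = -115 mm, 94 mm high, notch 36 mm wide, in which the handle lies and slides. Notches open upwards.
- cup: Stainless steel cup, 76 mm across the rim, 85 mm high, loose, standing beyond the rest. Origin at the centre of its underside. Leave it alone.
- jar: Empty glass jar, 74 mm across, 98 mm high, loose, standing beyond the rest. Origin at the centre of its underside. Leave it alone.
- dish: Green soap dish with a bar of soap, 85 x 125 mm, 24 mm high (soap to 29 mm), loose, beyond the rest. Origin at the centre of its underside. Leave it alone.

How it is judged:
On the way, in this order (a step that is already met when the one before it is completed fails the run):
1. the release button is pressed in far enough to free the handle (value of joint button above 0.0034 m), for 0.1 s.
2. the handle is out at the second stop and locked there, the button sprung back out (value of joint handle above 0.107 m and value of joint button below 0.0015 m), for 0.2 s.
At the end, for the whole second after the job is handed in: Handle out more than 107 mm (second stop 110), button under 1.5 mm in; fingers hold the brush (over 3 N), not touching its rest; tube axis over 120 mm above the ledge at the neck and grip, over 105 mm at the head (it lay at 90), tilt under 0.35 rad, slower than 30 mm/s (all of step 2 and contact force between the fingers and brush above 3 N and contact force between brush and rest below 0.1 N and height (world z) of each of brush, grip above 0.12 m and height (world z) of head above 0.105 m and angle between brush's own z axis and vertical below 0.35 rad and linear speed of brush below 0.03 m/s); the arm keeps its last pose, push and grip.
It fails at once if the cup is pushed more than 20 mm or tipped (distance of cup from where it was at the start of the episode above 0.02 m or angle between cup's own z axis and vertical above 0.3 rad).
It fails at once if the jar is pushed more than 20 mm or tipped (distance of jar from where it was at the start of the episode above 0.02 m or angle between jar's own z axis and vertical above 0.3 rad).
It fails at once if the dish is pushed more than 20 mm or tipped (distance of dish from where it was at the start of the episode above 0.02 m or angle between dish's own z axis and vertical above 0.3 rad).
It also fails if it takes over 35 s, if anything falls off the work surface, if the arm or the gripper's body presses on something with over 40 N, if the wrist force passes 120 N, or if a joint passes its speed limit or range.

ROBOT

A 7-joint arm with a two-finger parallel gripper is mounted at the origin on the work surface. World frame = base frame: x ahead of the robot, y to its left, z up, the work surface at z = 0. Lengths are in m, angles in rad, forces in N, time in s.
With the tool pointing down it reaches from about 0.425 to 0.825 m from the base axis. Payload 3.6 kg.
Tool frame: the origin (TCP) lies where the fingers leave the gripper's body, on its centre line; the fingertips stand 73 mm ahead of it and the grasp point (between the pads) lies 54 mm ahead of it; z points along the fingers, y is the line along which they close (so a half turn about z gives the same grasp; the last joint's range is limited). The gripper opens to 85 mm and grips with 20 to 120 N. Pads are 22 mm wide; open, the fingers measure 114 mm over their backs; the gripper's body (76 mm by 85 mm) begins 54 mm behind the grasp point. The pads swing forward as they close: fully open they stand 13 mm farther back than shut.
Start: joints at [1.315, 0.615, -0.013, 1.423, 0.008, 1.103, -0.04], TCP at [0.147, -0.633, 0.304] pointing down, gripper open.
Joint ranges: [-3.12, 3.12], [-0.3, 2.06], [-1.34, 1.32], [0.26, 2.42], [-1.36, 4.5], [0.01, 1.98], [-2.84, 2.84]. Speed limits (rad/s): [2.79, 2.79, 3.14, 3.14, 3.14, 3.14, 3.14].

INTERFACE

Orientations are given as a unit quaternion [x, y, z, w].
In Python, from station import arm, snapshot, camera_info, ticket gives the robot as it stands. Calls block until the motion is done:
- arm.movep(position, orientation): joint-space move of the TCP to a pose.
- arm.line_to(position, velocity=0.15, ori=None): straight line of the TCP; ori=None keeps the orientation; velocity is the mean speed in m/s.
- arm.move_j(angles): joint-space move.
- arm.move_gripper(opening, effort=None): opening from 0.0 (shut) to 1.0 (fully open); effort is the grip in N (None keeps the last); returns when the fingers have stopped.
- arm.pause(seconds).
- arm.ik(position, orientation): joint angles nearest the present ones, or None.
- snapshot(name): name is "scene" or "top" or "wrist"; returns the picture (420x560x3 uint8, blue, green, red); there is no depth.
- camera_info(name): a dict with "fx", "fy", "cx", "cy" (pixels), "R" (3x3) and "t" (3): a world point X has camera coordinates R X + t; the wrist camera has in their place "T_tool_cam" (4x4, takes a point from camera to tool coordinates, whose origin is the TCP and whose axes are the flange's). Camera axes: x right, y down, z forward; pixel columns grow to the right and rows downward; lengths in m; the calibration is good to about 2 mm. A picture is of the moment at which its call begins: read the wrist's pose just before it. camera_info takes no time and is no camera call.
A pose or a line that the arm cannot do raises arm.MotionError and nothing moves.
- ticket.finish_job(): hands the job in; it is judged then, once.
Readings, each from a call of its own:
- arm.read_time(): time.
- arm.read_joint_positions(): joint angles.
- arm.read_dq(): joint speeds.
- arm.read_effort(): joint torques, N m.
- arm.read_tool_pos(): TCP position.
- arm.read_eef_rot(): TCP orientation.
- arm.read_ft_force(): force on the tool from outside, world axes, zero at the start.
- arm.read_wrist_torque(): the same for the moment, N m.
- arm.read_opening(): opening from 0.0 (shut) to 1.0 (fully open).
- arm.read_finger_force(): force on a finger pad.
Only numpy, scipy, OpenCV 4.12 (cv2) and the standard library are available. Lean on these libraries where they do the work, as an engineer would, in place of code of your own. Each camera call takes 0.05 s, during which the arm holds its last target. There are 200 camera calls.

## Working session

There is one attempt and no reset: what is moved stays moved. The work goes in short steps, each a Python script; the robot and the scene stay as the last script left them, time stands still between calls to the robot, and variables do not carry over. Pictures are saved under pics/ and viewed, at most 10 in all, crops included, and the job is handed in when it is done.

```bash
mkdir -p pics
python3 - <<'E'
from station import arm,snapshot,camera_info
import cv2
for n in ("scene","top","wrist"):
    cv2.imwrite(f"pics/{n}0.png",snapshot(n)); print(n,camera_info(n))
print(arm.read_time(),arm.read_tool_pos(),arm.read_eef_rot())
E
```

```text
scene {'fx': 397.71456986214406, 'fy': 397.71456986214406, 'cx': 274.3794358536748, 'cy': 210.52481165572834, 'R': array([[-0.77785105,  0.62832762,  0.01233466],
       [ 0.34225407,  0.43999842, -0.83021897],
       [-0.52707675, -0.64156511, -0.55730092]]), 't': array([ 0.47536043, -0.15539898,  1.25573084])}
top {'fx': 544.0878326845129, 'fy': 544.0878326845129, 'cx': 283.14904186434916, 'cy': 213.0239774473692, 'R': array([[-0.00857655, -0.99986152,  0.01426097],
       [-0.99774183,  0.00760655, -0.0667336 ],
       [ 0.06661588, -0.01480111, -0.99766891]]), 't': array([0.03142711, 0.63062805, 1.31260631])}
wrist {'fx': 333.89065199184716, 'fy': 333.89065199184716, 'cx': 281.5389900323307, 'cy': 210.28151376613368, 'T_tool_cam': array([[-7.35834422e-04, -9.57866946e-01, -2.87211373e-01,
         7.19150298e-02],
       [ 9.99999676e-01, -6.10672346e-04, -5.25366832e-04,
         4.70943563e-04],
       [ 3.27839480e-04, -2.87211666e-01,  9.57867084e-01,
        -6.88314214e-02],
       [ 0.00000000e+00,  0.00000000e+00,  0.00000000e+00,
         1.00000000e+00]])}
0.15 [ 0.14732873 -0.63263812  0.3030272 ] [ 9.93460644e-01  1.14170908e-01 -1.07087936e-04 -9.70123618e-04]
```

View pics/scene0.png

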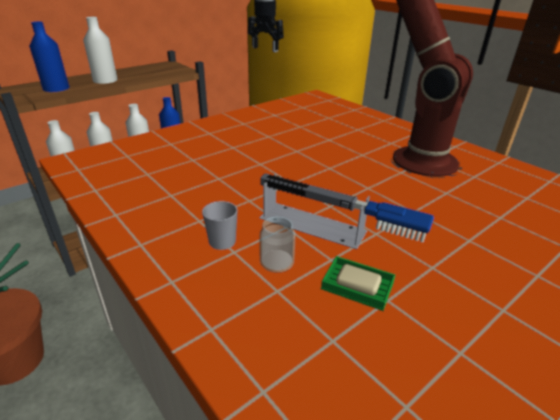

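View pics/top0.png

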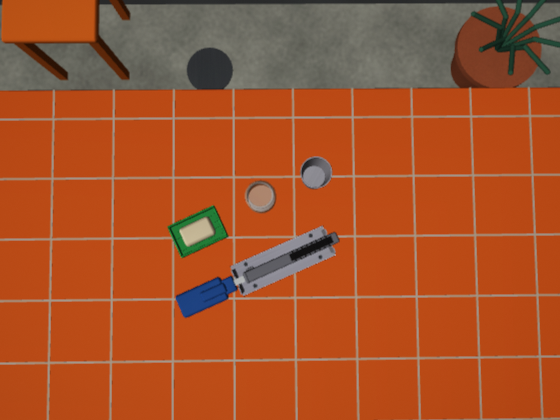

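```bash
cat > h.py <<'E'
from station import arm,snapshot,camera_info,ticket
import cv2,numpy as np
from scipy.spatial.transform import Rotation as Ro
def cam(n):
    c=camera_info(n)
    if n=="wrist":
        T=np.eye(4);T[:3,:3]=Ro.from_quat(arm.read_eef_rot()).as_matrix();T[:3,3]=arm.read_tool_pos()
        T=T@c["T_tool_cam"]; return c,T[:3,:3],T[:3,3]
    return c,c["R"].T,-c["R"].T@c["t"]
def cast(k,px,z):
    c,R,o=k; px=np.atleast_2d(px).astype(float)
    d=np.c_[(px[:,0]-c["cx"])/c["fx"],(px[:,1]-c["cy"])/c["fy"],np.ones(len(px))]@R.T
    return (o+d*((z-o[2])/d[:,2])[:,None])[:,:2]
def proj(k,X):
    c,R,o=k; p=(np.atleast_2d(X)-o)@R; return p[:,:2]/p[:,2:]*[c["fx"],c["fy"]]+[c["cx"],c["cy"]]
def blob(m):
    cs,_=cv2.findContours(m.astype(np.uint8),cv2.RETR_EXTERNAL,cv2.CHAIN_APPROX_NONE)
    return max(cs,key=cv2.contourArea)
def ori(u,s=1):  # u: brush y axis (world xy); tool x = s*u, z down
    x=np.array([*u,0])*s; z=np.array([0,0,-1.]); return Ro.from_matrix(np.c_[x,np.cross(z,x),z]).as_quat()
E
python3 - <<'E'
from h import *
im=cv2.imread("pics/top0.png"); k=cam("top"); print("cam",k[2])
hsv=cv2.cvtColor(im,cv2.COLOR_BGR2HSV)
b=blob(cv2.inRange(hsv,(100,120,60),(130,255,255)))
r=np.zeros(im.shape[:2],np.uint8); r[215:275,280:350]=1
d=blob((hsv[...,2]<50)&(r>0))
print(cv2.minAreaRect(b),cv2.minAreaRect(d))
bx=cast(k,cv2.boxPoints(cv2.minAreaRect(b)),.105); H=bx.mean(0)
D=cast(k,cv2.boxPoints(cv2.minAreaRect(d)),.102).mean(0)
print(bx,H,D); u=(H-D)/np.linalg.norm(H-D); print(u,np.linalg.norm(H-D))
O=H-u*.075; print("origin est",O)
for s in(1,-1):
  for y in (-.04,-.15,-.18):
    print(s,y,[arm.ik([*(O+u*y),z],ori(u,s)) for z in (.144,.3)])
E
```

```text
cam [0.54203309 0.04605388 1.3511824 ]
((206.54574584960938, 294.8794250488281), (23.026016235351562, 59.45728302001953), 65.77225494384766) ((310.7030029296875, 247.76112365722656), (10.22697925567627, 45.1880989074707), 65.3764419555664)
[[0.43735978 0.27493483]
 [0.49124855 0.15212977]
 [0.44360916 0.13079452]
 [0.39005177 0.25341036]] [0.44056732 0.20281737] [ 0.54516977 -0.03506156]
[-0.40253139  0.91540618] 0.2598616157012537
origin est [0.47075717 0.13416191]
1 -0.04 [array([ 0.05609163,  0.65567578, -0.44831087,  2.01756717,  0.50553039,
        0.57722824, -0.32814682]), array([ 0.38110965,  0.52842205, -0.94054553,  1.8454511 ,  0.49715226,
        1.02369112, -0.34910578])]
1 -0.15 [array([ 0.24399093,  0.68818405, -0.4316401 ,  1.92321447,  0.46791655,
        0.6299872 , -0.07121172]), array([ 0.37289697,  0.49509267, -0.61409353,  1.76101563,  0.3333433 ,
        0.9912131 ,  0.04449735])]
1 -0.18 [array([ 0.30172954,  0.70476276, -0.44732835,  1.88686133,  0.47682773,
        0.65679434, -0.02271402]), array([ 0.40524855,  0.51155422, -0.59526105,  1.72683552,  0.33114513,
        1.00519667,  0.10390764])]
-1 -0.04 [array([-0.41019056,  0.63037604,  0.25219306,  2.0320362 , -0.30368446,
        0.51422164, -2.66591161]), array([-0.94540728,  0.60766723,  1.13650789,  1.88235853, -0.63172761,
        1.06975381, -2.27817236])]
-1 -0.15 [array([-0.20515383,  0.66604763,  0.2613526 ,  1.93756864, -0.29793088,
        0.57505862, -2.47298761]), array([-0.08056713,  0.43453924,  0.06604331,  1.77504009, -0.03458552,
        0.9331323 , -2.7273636 ])]
-1 -0.18 [array([-0.1558137 ,  0.68023177,  0.26749617,  1.90165519, -0.29959766,
        0.59836865, -2.42330815]), array([-0.06023906,  0.45496291,  0.1132936 ,  1.74152349, -0.06117603,
        0.94852704, -2.65001046])]
```

Run:
```python
from h import *
u=np.array([-.4025,.9154]);O=np.array([.4708,.1342])
arm.movep([*(O-.09*u),.30],ori(u))
arm.pause(.2)
k=cam("wrist");im=snapshot("wrist");cv2.imwrite("pics/w1.png",im)
np.savez("k1.npz",R=k[1],o=k[2])
print(arm.read_time(),arm.read_tool_pos(),O-.09*u)
ux=np.array([u[1],-u[0]])
for n,P in dict(o=[*O,.09],btn=[*(O-.04*u+.018*ux),.09],end=[*(O-.255*u),.102]).items(): print(n,proj(k,P))
```

```text
3.125 [0.50709573 0.05145229 0.29997144] [0.507025 0.051814]
o [[283.19020655  86.79393183]]
btn [[305.18745935 138.7245565 ]]
end [[283.34786012 365.8454348 ]]
```

View pics/w1.png

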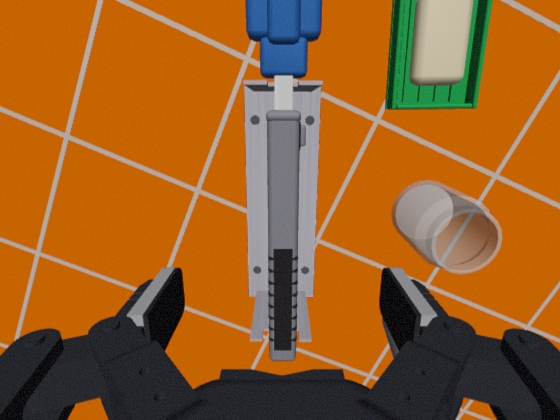

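The wrist view shows the handle running straight down the image (columns 269–299 near row 120, 272–296 at row 340). The button is at about (303,136), the neck end at row 77, the handle front at about row 112 and the rear end at row 358.

Run:
```python
from h import *
f=np.load("k1.npz");k=(camera_info("wrist"),f["R"],f["o"])
im=cv2.imread("pics/w1.png")
u=np.array([-.4025,.9154]);O=np.array([.4708,.1342]);ux=np.array([u[1],-u[0]])
loc=lambda px,z:np.round((cast(k,px,z)-O)@np.c_[ux,u]*1000,1)
g=cv2.cvtColor(im,cv2.COLOR_BGR2GRAY).astype(int)
for r in (160,200,230): print(r,g[r,255:312].tolist())
print("col",g[74:122,283].tolist()); print("btn col",g[118:152,302].tolist())
print("front",loc([283,112],.095),"neck",loc([283,77],.095),"btn",loc([303,136],.092),"rear",loc([283,358],.095))
```

```text
160 [161, 163, 162, 159, 162, 162, 162, 166, 166, 165, 165, 163, 102, 92, 103, 110, 119, 118, 118, 124, 121, 119, 121, 121, 122, 125, 122, 122, 122, 121, 121, 122, 123, 119, 121, 121, 123, 121, 118, 119, 115, 109, 98, 87, 135, 162, 162, 162, 158, 163, 166, 165, 160, 160, 158, 160, 163]
200 [161, 161, 160, 161, 162, 165, 163, 162, 166, 166, 168, 164, 139, 90, 102, 110, 116, 121, 122, 121, 124, 121, 121, 123, 119, 122, 118, 121, 121, 121, 120, 122, 120, 120, 121, 121, 118, 117, 122, 115, 114, 102, 89, 94, 160, 162, 162, 162, 167, 165, 163, 160, 161, 159, 160, 161, 162]
230 [162, 163, 162, 160, 161, 162, 163, 161, 163, 166, 165, 164, 164, 89, 97, 105, 113, 119, 122, 122, 120, 120, 120, 119, 121, 121, 122, 120, 123, 122, 118, 120, 121, 119, 120, 122, 121, 118, 118, 115, 107, 92, 82, 141, 160, 161, 164, 165, 163, 159, 161, 164, 164, 162, 163, 164, 165]
col [60, 125, 191, 192, 190, 188, 189, 189, 191, 190, 190, 190, 190, 188, 190, 189, 189, 191, 188, 190, 188, 190, 188, 188, 187, 189, 188, 189, 188, 189, 187, 190, 189, 189, 190, 182, 140, 132, 134, 140, 138, 136, 125, 113, 97, 85, 94, 123]
btn col [162, 164, 165, 162, 163, 162, 158, 129, 137, 130, 123, 126, 123, 122, 125, 125, 120, 122, 121, 121, 121, 122, 120, 119, 123, 122, 107, 99, 143, 163, 162, 160, 163, 163]
front [[ -0.2 -18.9]] neck [[-0.2  6.7]] btn [[ 16.  -37.7]] rear [[  -0.3 -251.8]]
```

```bash
cat >> h.py <<'E'
u=np.array([-.4025,.9154]);u/=np.linalg.norm(u);ux=np.array([u[1],-u[0]])
O=np.array([.4708,.1342])+.0022*u-.0002*ux
Q=ori(u)
def st(m=""):
    F=arm.read_ft_force();p=arm.read_tool_pos()
    print(m,"t%.2f"%arm.read_time(),"y%.4f x%.4f z%.4f"%((p[:2]-O)@u,(p[:2]-O)@ux,p[2]),"F(u,ux,z)",np.round([F[:2]@u,F[:2]@ux,F[2]],1),"open%.3f ff"%arm.read_opening(),np.round(arm.read_finger_force(),1),flush=True)
    return F[:2]@u
P=lambda y,z:[*(O+y*u),z]
E
python3 - <<'E'
from h import *
arm.movep(P(-.04,.23),Q); st()
arm.line_to(P(-.04,.143),.1); st("down")
arm.move_gripper(0.0,35); arm.pause(.2); st("closed")
cv2.imwrite("pics/w2.png",snapshot("wrist"))
E
```

```text
t3.57 y-0.0396 x-0.0000 z0.2296 F(u,ux,z) [ 0.1  0.4 -0.2] open1.000 ff 0.0
down t4.58 y-0.0400 x0.0005 z0.1436 F(u,ux,z) [ 1.3 -0.2 -0.2] open0.998 ff 0.0
closed t5.36 y-0.0400 x0.0004 z0.1438 F(u,ux,z) [ 0.5 -0.7  5.7] open0.297 ff 37.0
```

View pics/w2.png

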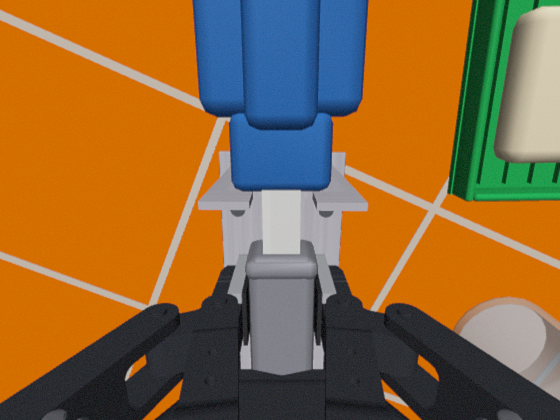

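The fingers have pinched the handle level at the button, with the handle front at rows 240–275 and the neck end at row 188. The opening of 0.297 fits the button being pressed in, so I'll pull.

Run:
```python
from h import *
z=.1435
arm.line_to(P(-.07,z),.06); st("30")
arm.line_to(P(-.145,z),.08); f=st("105")
y=-.145
while y>-.158 and f<12:
    y-=.0015; arm.line_to(P(y,z),.03); f=st("%.4f"%y)
cv2.imwrite("pics/w3.png",snapshot("wrist"))
```

```text
30 t6.06 y-0.0720 x0.0004 z0.1438 F(u,ux,z) [1.6 0.7 6. ] open0.297 ff 37.1
105 t7.15 y-0.1458 x0.0004 z0.1438 F(u,ux,z) [3.5 0.9 5.2] open0.297 ff 37.1
-0.1465 t7.40 y-0.1467 x0.0005 z0.1438 F(u,ux,z) [4.6 0.8 5.1] open0.299 ff 37.1
-0.1480 t7.65 y-0.1480 x0.0005 z0.1439 F(u,ux,z) [4.4 0.9 4.9] open0.302 ff 37.1
-0.1495 t7.90 y-0.1494 x0.0005 z0.1438 F(u,ux,z) [4.8 1.1 6.3] open0.298 ff 37.1
-0.1510 t8.15 y-0.1509 x0.0005 z0.1438 F(u,ux,z) [5.1 1.1 5.2] open0.298 ff 37.1
-0.1525 t8.40 y-0.1524 x0.0006 z0.1438 F(u,ux,z) [5.2 1.6 5.7] open0.296 ff 37.1
-0.1540 t8.65 y-0.1537 x0.0006 z0.1439 F(u,ux,z) [5.1 1.9 5.8] open0.298 ff 37.1
-0.1555 t8.90 y-0.1539 x0.0006 z0.1438 F(u,ux,z) [8.5 1.4 5.1] open0.302 ff 37.1
-0.1570 t9.15 y-0.1540 x0.0006 z0.1438 F(u,ux,z) [10.3  1.2  5.8] open0.296 ff 37.1
-0.1585 t9.40 y-0.1542 x0.0006 z0.1438 F(u,ux,z) [12.2  0.9  7. ] open0.303 ff 37.1
```

The force rises at y = -0.154, which is the hard end. I'll relax the pull and open.

Run:
```python
from h import *
arm.line_to(P(-.1545,.1435),.03); st("relax")
arm.move_gripper(0.6); arm.pause(.4); st("open")
arm.line_to(P(-.1545,.27),.2); arm.pause(.2); st("up")
k=cam("wrist");im=snapshot("wrist");cv2.imwrite("pics/w4.png",im)
np.savez("k4.npz",R=k[1],o=k[2])
```

```text
relax t9.73 y-0.1538 x0.0006 z0.1438 F(u,ux,z) [5.4 0.7 6.2] open0.296 ff 37.0
open t10.50 y-0.1545 x-0.0000 z0.1435 F(u,ux,z) [ 0.4  0.1 -0.4] open0.601 ff 0.0
up t11.48 y-0.1544 x-0.0006 z0.2686 F(u,ux,z) [ 0.9  0.7 -0.2] open0.602 ff 0.0
```

View pics/w4.png

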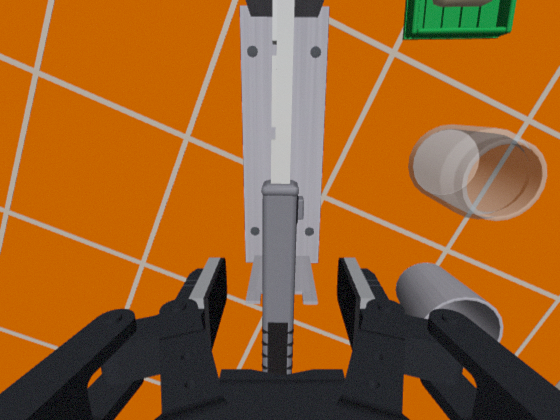

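The handle is out: front end at row 183, button at about (300,208), and two tube notches visible at rows 48 and 132. The brush is yawed slightly. I'll measure it, then grasp.

Run:
```python
from h import *
f=np.load("k4.npz");k=(camera_info("wrist"),f["R"],f["o"])
g=cv2.cvtColor(cv2.imread("pics/w4.png"),cv2.COLOR_BGR2GRAY).astype(int)
loc=lambda px,z:np.round((cast(k,px,z)-O)@np.c_[ux,u]*1000,1)
for r in (100,160,208,230,245): print(r,g[r,255:312].tolist())
print("btn",g[190:226,300].tolist())
print("front",loc([280,181],.095),"btn",loc([302.5,208],.09))
for c,r in((283,20),(282.3,100),(281.7,160)): print(loc([c,r],.097))
```

```text
100 [165, 162, 166, 167, 167, 166, 167, 169, 164, 165, 165, 163, 164, 163, 163, 164, 174, 193, 196, 191, 195, 195, 195, 194, 193, 195, 193, 194, 194, 194, 193, 193, 194, 193, 192, 194, 192, 168, 165, 165, 164, 164, 168, 166, 163, 162, 162, 163, 164, 163, 165, 166, 162, 165, 165, 166, 166]
160 [162, 164, 163, 165, 167, 165, 168, 166, 166, 167, 167, 164, 164, 165, 164, 169, 188, 191, 191, 192, 190, 192, 192, 191, 190, 193, 192, 189, 193, 190, 193, 192, 191, 193, 190, 177, 166, 164, 165, 165, 165, 169, 168, 165, 167, 166, 162, 165, 164, 161, 162, 166, 167, 167, 165, 163, 165]
208 [160, 161, 161, 161, 165, 164, 162, 118, 86, 102, 109, 113, 121, 121, 120, 118, 120, 120, 121, 120, 122, 119, 121, 120, 119, 121, 121, 119, 118, 124, 121, 121, 121, 119, 119, 120, 121, 116, 111, 106, 101, 61, 33, 101, 120, 121, 119, 101, 104, 163, 164, 164, 164, 162, 165, 162, 163]
230 [79, 80, 81, 81, 119, 160, 161, 118, 85, 105, 107, 117, 122, 120, 119, 120, 118, 118, 119, 120, 116, 119, 119, 120, 117, 119, 120, 122, 118, 120, 120, 119, 123, 119, 117, 119, 119, 112, 106, 101, 87, 109, 162, 164, 160, 161, 160, 160, 163, 158, 103, 84, 83, 79, 87, 82, 74]
245 [158, 159, 159, 159, 162, 161, 159, 116, 84, 104, 110, 113, 121, 120, 118, 120, 120, 120, 123, 121, 120, 120, 121, 123, 122, 119, 123, 123, 120, 122, 120, 123, 121, 120, 122, 117, 118, 105, 104, 92, 81, 157, 161, 162, 160, 160, 156, 160, 158, 160, 162, 157, 158, 159, 159, 159, 160]
btn [165, 167, 167, 164, 166, 157, 107, 106, 106, 119, 141, 128, 121, 124, 122, 121, 119, 119, 121, 117, 120, 117, 121, 120, 120, 119, 119, 120, 109, 120, 160, 159, 161, 162, 160, 160]
front [[  -3.5 -131.4]] btn [[  13.8 -153.6]]
[[ -1.4 -25.8]]
[[ -1.8 -74.6]]
[[  -2.2 -115.6]]
```

Run:
```python
from h import *
v=u+.02*ux; v/=np.linalg.norm(v); q=ori(v)
G=lambda y,z:[*(O+y*u-.0042*ux),z]
arm.movep(G(-.179,.22),q); st()
arm.line_to(G(-.179,.145),.1); st("down")
arm.move_gripper(0.0,90); arm.pause(.2); st("closed")
arm.line_to(G(-.172,.146),.03); st("fwd")
arm.line_to(G(-.172,.158),.03); st("lift12")
arm.line_to(G(-.172,.225),.06); arm.pause(.3); st("lift80")
k=cam("wrist");cv2.imwrite("pics/w5.png",snapshot("wrist"));cv2.imwrite("pics/s5.png",cv2.resize(snapshot("scene")[110:300,180:460],None,fx=2.5,fy=2.5))
```

```text
t11.87 y-0.1791 x-0.0050 z0.2189 F(u,ux,z) [ 0.9  0.2 -0.3] open0.598 ff 0.0
down t12.77 y-0.1789 x-0.0036 z0.1457 F(u,ux,z) [0.5 0.5 0.8] open0.602 ff 0.0
closed t13.32 y-0.1791 x-0.0038 z0.1460 F(u,ux,z) [ 0.1 -0.5  5.4] open0.288 ff 88.2
fwd t13.70 y-0.1712 x-0.0043 z0.1460 F(u,ux,z) [0.6 0.1 2.3] open0.286 ff 88.3
lift12 t14.25 y-0.1722 x-0.0044 z0.1580 F(u,ux,z) [ 1.  -0.3 -3.2] open0.290 ff 88.4
lift80 t15.82 y-0.1720 x-0.0043 z0.2248 F(u,ux,z) [ 0.2 -0.1 -3.2] open0.287 ff 88.4
```

View pics/s5.png

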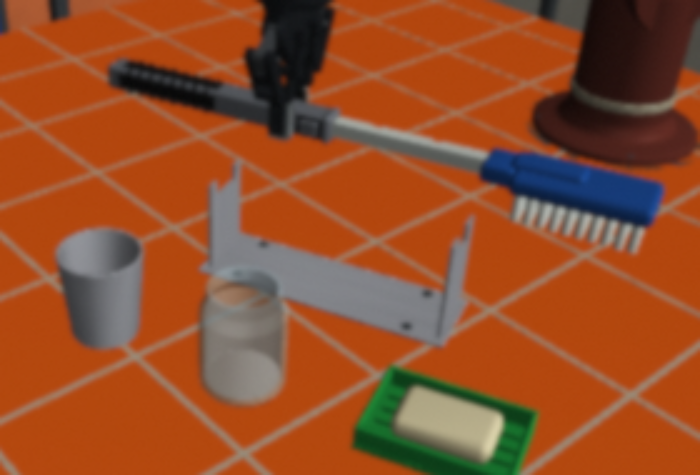

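View pics/w5.png

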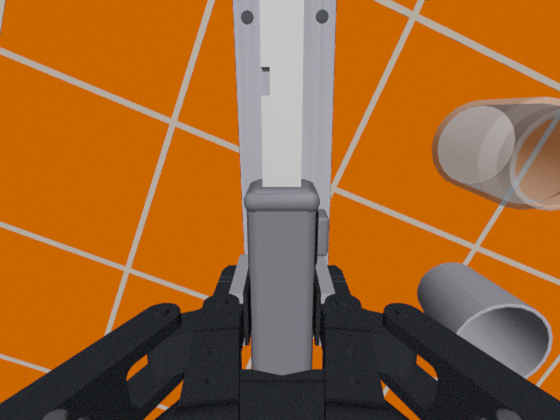

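The brush hangs level and clear of the rest, bristles down. The button is out at about (322,232) and ahead of the pads, and the cup, jar and dish have not moved. Handing in.

```bash
python3 -c "
from h import *
st(); print(ticket.finish_job())"
```

```text
t15.92 y-0.1720 x-0.0042 z0.2249 F(u,ux,z) [-0.7  0.9 -3. ] open0.289 ff 88.4
the job is handed in; nothing more can be done
None
```

I handed the job in at about 16 s; no verdict came back. In the last pictures and readings the handle is locked at the second stop with the button out, and the brush is held level, bristles down, about 80 mm above its rest.

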